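Hold the photometer's bayonet reference cap seated

TASK

Put the reference cap (bar grip, two side lugs) into the bayonet socket on the bench photometer, lugs down through the two slots, press it fully home against the spring pin, and while pressing turn it clockwise, seen from above, about a quarter turn against the return spring to its stop. Finish still gripping the cap, pressed fully home and turned to the stop, because the shutter stays open only while it is held there. Leave the round-knobbed dust plug and the small things around the work where they are.

Things in the scene. Friction and masses are not known exactly. Their poses are not given: they have to be found in the camera images.
- bayonet_cap: the reference cap, upright on the bench, 68 mm tall, 0.10 to 0.18 kg. Origin: centre of its underside, z up. Aluminium barrel 34 mm across up to 30 mm height, foot tapered from 24 mm across at the end to full width at 7 mm; white flange 60 mm across at 29.5 to 35 mm height; above it a white grip bar; two lugs on the barrel (see lug). Same after half a turn.
- grip_bar (a point): the middle of the cap's grip bar, on the axis, 54 mm above the cap's origin; axes as the cap's. The bar is 48 mm long along x (in line with the lugs), 20 mm thick along y, from 34 to 68 mm above the origin; grip it across its thickness
- lug (a point): the outer end of the cap's +x lug, 26 mm from the axis, 15 mm above the cap's origin. The two lugs stick out along the cap's +x and -x, are 9 mm wide and reach from 12 to 18 mm height
- dust_plug: a plug of the same barrel, flange and height, but without lugs and with a round ribbed knob 33 mm across instead of the bar; not needed. The two may stand in either place. Origin at the centre of its underside
- photometer: bench photometer, a fixed grey box 50 mm high (x -55 to +95 mm, y +-75 mm from its origin) with a blank sloping read-out up to 75 mm high, 50 mm and more from the origin on the +x side. Origin at bench level under the socket's axis. An aluminium collar 74 mm across stands on the box from 50 to 78 mm height
- socket (a point): centre of the collar's mouth, 78 mm above the bench, axes as the photometer's. The collar's 5 mm thick top plate has a hole 38 mm across with two slots 13 mm wide along +x and -x, out to 28 mm from the axis. Under the plate the lugs can turn clockwise (from above) by about 1.44 rad to a fixed stop; the other way is blocked
- socket_floor (a point): centre of the socket's flat floor, 28 mm below its mouth: the cap's foot stands on it when fully home. Then the flange is 1.5 mm above the collar's rim and the lugs 5 mm under the plate; not pressed, the pin lifts the turned cap by those 5 mm
- contact_pin (a joint): the spring pin (16 mm across) in the middle of the socket floor: 0 = up, 14 mm above the floor; 0.014 m = pressed flush with the floor. Takes about 3 N to start and 8 N when flush.
- shutter (a joint): the spring-loaded shutter ring in the socket that the lugs carry round: 0 = at rest, about 1.35 rad = cap turned to its stop (the lugs have some 0.1 rad of play before they drive it). Its spring pushes back with about 0.07 N m at first and 0.2 N m at the stop.
- timer: bench timer, 67 x 63 x 19 mm, leave it alone; origin at its underside
- gel_comb: gel comb lying flat, 40 x 100 x 12 mm, leave it alone; origin at its underside
- spatula: thin spatula lying on the bench near its front edge, 18 x 167 x 7 mm, leave it alone; origin at its underside
- pen: pen lying near the front edge, 17 x 135 x 16 mm, leave it alone; origin at its underside
- petri_dish: petri dish, 92 mm across, 16 mm high, leave it alone; origin at its underside
- lab_notebook: notebook, 210 x 152 x 14 mm, leave it alone; origin at its underside
- tip_box: open pipette-tip box at the right, 123 x 88 x 64 mm, leave it alone; origin at its underside
Mind the look-alikes: they are no part of the job. What is shaped like the bayonet_cap but yellow is not meant.

How it is judged (in metres and radians):
On the way, in this order (a step that is already met when the one before it is completed fails the run):
1. the bayonet cap is lifted off the bench in the gripper (height (world z) of bayonet_cap above 0.03 m and contact force between the fingers and bayonet_cap above 1 N), for 0.2 s.
2. the cap is pressed home in the socket, lugs through the slots, not yet turned (z of bayonet_cap in the frame of photometer below 0.0535 m and horizontal distance between bayonet_cap and socket below 0.004 m and value of joint shutter below 0.4 rad), for 0.05 s.
At the end, for the whole second after the job is handed in: The cap is in the socket, upright (0.1 rad) and centred (4 mm), held in the fingers (over 2 N), pressed home to within 3 mm of the socket floor with the pin down, and turned to within about 10 degrees of its stop (shutter above 1.17 rad), all through the last second (z of bayonet_cap in the frame of photometer below 0.053 m and horizontal distance between bayonet_cap and socket below 0.004 m and angle between bayonet_cap's own z axis and vertical below 0.1 rad and value of joint contact_pin above 0.0105 m and value of joint shutter above 1.17 rad and contact force between the fingers and bayonet_cap above 2 N and linear speed of bayonet_cap below 0.02 m/s); the arm keeps its last pose, push and grip.
It fails at once if the dust plug is moved or knocked over (distance of dust_plug from where it was at the start of the episode above 0.03 m or angle between dust_plug's own z axis and vertical above 0.5 rad).
It fails at once if a bystander (timer, gel comb, spatula, pen, petri dish, notebook, tip box) is pushed away (distance of any of timer, gel_comb, spatula, pen, petri_dish, lab_notebook, tip_box from where it was at the start of the episode above 0.03 m).
It also fails if it takes over 42 s, if anything falls off the work surface, if the arm or the gripper's body presses on something with over 40 N, if the wrist force passes 120 N, or if a joint passes its speed limit or range.

ROBOT

A 6-joint arm with a two-finger parallel gripper is mounted at the origin on a cart in front of the work surface, level with it; the furniture and walls round the work are solid. World frame = base frame: x ahead of the robot, y to its left, z up, the work surface at z = 0. Lengths are in mm, angles in degrees, forces in N, time in s.
With the tool pointing down it reaches from about 300 to 850 mm from the base axis. Payload 4.2 kg.
Tool frame: the origin (TCP) lies midway between the tips of the shut fingers; the grasp point (between the pads) lies 19 mm behind it (env.tcp_to_grasp is the distance from the TCP to the grasp point, in mm); z points along the fingers, x is the direction in which the jaws open and shut, and the axes are right-handed (so a half turn about z gives the same grasp; the last joint's range is limited). The gripper opens to 91 mm and grips with 3 to 60 N. Pads are 32 mm wide; open, the fingers measure 118 mm over their backs; the gripper's body (76 mm by 178 mm) begins 60 mm behind the grasp point.
Start: joints at [68.87, 18.312, 89.639, -0, 72.044, -1.146], TCP at [196.521, 540.391, 213.976] pointing down, gripper open.
Joint ranges: [-177.97, 177.97], [-48.28, 115.42], [12.27, 149.76], [-77.06, 257.06], [2.81, 150.46], [-146.56, 146.56]. Speed limits (degrees/s): [147.25, 147.25, 180, 180, 180, 180].

INTERFACE

Orientations are given as [roll, pitch, yaw] about the fixed x, y, z axes, in that order (R = Rz(yaw) Ry(pitch) Rx(roll)).
In Python, from workcell import env gives the robot as it stands.
- The arm moves only by the tool drive_tool, never from a script. Its argument "motion" is a list of rows, each a list of 2 entries, a list of its own where there are three numbers: the shift along the world's x, y, z in m, then the turn, a rotation vector about the world's x, y, z in rad. In form: [[[dx, dy, dz], [wx, wy, wz]], ...]. A call has exactly 10 rows; each row shifts and turns the commanded pose from where the row before left it; what a row does not reach is not made up. A row lasts 1/12 s, in which the tool goes at most 41.7 mm and 7.16 degrees, less where a joint would pass 70% of its speed; a pose out of reach is approached as far as the arm can. A call is refused whole if a number of a shift passes 0.0417 or a number of a turn 0.125, either way. A call with a gripper value outside its range is refused whole. "claw" is the opening, from 0 (shut) to 1 (fully open), set as the call begins (left out, the last holds). The fingers move at their own pace and stop on an object; "force" is the grip in N (left out, the last holds). Time passes only in rows, so rows that do not move let the fingers close, or fill a call up. It gives the time, the measured TCP pose, the force and the opening at its end, in the units of the state.
- env.state(): the state, without advancing time (a new reading comes with each control period).
- env.grab_frame(name): name is "scene" or "side" or "wrist"; returns the picture (400x640x3 uint8, red, green, blue); there is no depth.
- env.camera_params(name): a dict with "fov_y" (degrees; the focal length in pixels is half the picture's height over the tangent of half this angle, whatever the lens; pixels are square), "cx", "cy" (the principal point, pixels), "pose" (4x4, takes a point from camera to world coordinates). Camera axes: x right, y down, z forward; pixel columns grow to the right and rows downward; lengths in mm; the calibration is good to about 2 mm. A picture is of the moment at which its call begins: read the wrist's pose just before it. camera_params takes no time and is no camera call; for the wrist camera it gives the pose at the moment of the call.
- env.job_done(): hands the job in, once; it reports no verdict.
The state is a dict: "time_s": time; "qpos": joint angles; "qvel": joint speeds; "effort": joint torques, N m; "ee_pos": TCP position; "ee_rot": TCP orientation; "force": force on the tool from outside, world axes, zero at the start; "torque": the same for the moment, N m; "gripper_width": finger opening in mm.
Only numpy, scipy, OpenCV 4.12 (cv2) and the standard library are available. Lean on these libraries where they do the work, as an engineer would, in place of code of your own. Each camera call takes 0.05 s, during which the arm holds its last target.

## Working session

There is one attempt and no reset: what is moved stays moved. The work goes in short steps, Python scripts to look and compute and a tool call to move; the robot and the scene stay as the last step left them, time stands still between calls to the robot, and variables do not carry over. Pictures are saved under pics/ and viewed, and the job is handed in when it is done.

Besides the shell and the picture viewer there is one more tool, called in YAML: its name, and indented under it one key for each argument. drive_tool: Moves the arm, as the interface text tells. Its arguments: {"type":"object","properties":{"motion":{"type":"array","items":{"type":"array"}},"claw":{"type":"number"},"force":{"type":"number"}},"required":["motion"]}

```bash
mkdir -p pics; ls
python3 - <<'E'
from workcell import env
import cv2
s=env.state();print(s)
for n in ["scene","side","wrist"]:
    p=env.camera_params(n);print(n,p)
    cv2.imwrite(f"pics/{n}0.png",env.grab_frame(n)[:,:,::-1])
E
```

```text
pics
{'time_s': 0.0, 'qpos': array([ 6.88717957e+01,  1.83493115e+01,  8.97082592e+01,  7.82719870e-04,
        7.20425418e+01, -1.14748459e+00]), 'qvel': array([ 0.07592428, -0.00746358,  0.10477776, -0.08410481, -0.07542597,
       -0.15229288]), 'effort': array([ 2.00644143e-03, -4.12451112e+01, -2.31977731e+01,  7.28337374e-02,
        4.57391236e-02, -1.35257110e-04]), 'ee_pos': array([196.30316296, 539.90299074, 213.13107325]), 'ee_rot': array([-1.79997251e+02,  1.00077533e-01,  7.00190407e+01]), 'force': array([-0.34590856, -0.14234818, -0.60198451]), 'torque': array([ 0.01147665,  0.02883763, -0.00471926]), 'gripper_width': 91.0693812430427}
scene {'fov_y': 42.46285528477749, 'cx': 312.2411576245501, 'cy': 201.13568439814983, 'pose': array([[-6.47944462e-01, -3.07711619e-01,  6.96765050e-01,
        -5.93352659e+02],
       [-7.61566504e-01,  2.78029290e-01, -5.85419656e-01,
         8.86071167e+02],
       [-1.35806620e-02, -9.09952347e-01, -4.14490400e-01,
         7.27623249e+02],
       [ 0.00000000e+00,  0.00000000e+00,  0.00000000e+00,
         1.00000000e+00]])}
side {
[... 166 characters left out ...]
e+02],
       [ 1.40502260e-02, -5.67270665e-01,  8.23411552e-01,
        -1.40205858e+03],
       [-2.31964683e-02, -8.23456132e-01, -5.66905567e-01,
         1.02752020e+03],
       [ 0.00000000e+00,  0.00000000e+00,  0.00000000e+00,
         1.00000000e+00]])}
wrist {'fov_y': 60.64673599167046, 'cx': 320.08959914826005, 'cy': 201.47790497962248, 'pose': array([[ 3.40585673e-01,  9.03316438e-01,  2.60808000e-01,
         1.20859788e+02],
       [ 9.40211041e-01, -3.26586559e-01, -9.66665252e-02,
         5.66662796e+02],
       [-2.14407390e-03,  2.78137795e-01, -9.60538792e-01,
         3.83848125e+02],
       [ 0.00000000e+00,  0.00000000e+00,  0.00000000e+00,
         1.00000000e+00]])}
```

View pics/scene0.png

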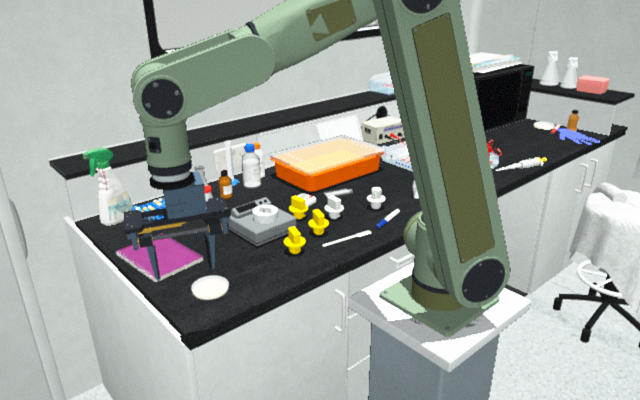

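View pics/side0.png

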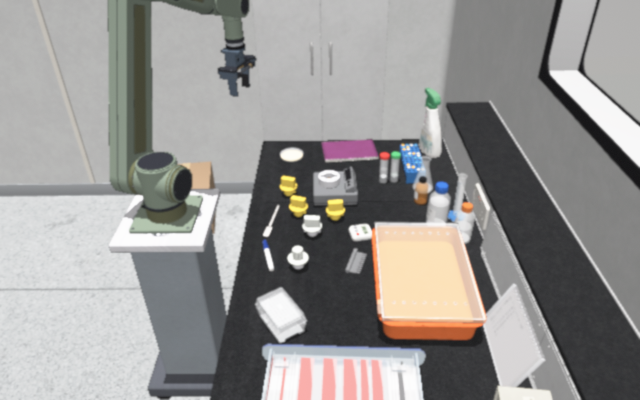

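View pics/wrist0.png

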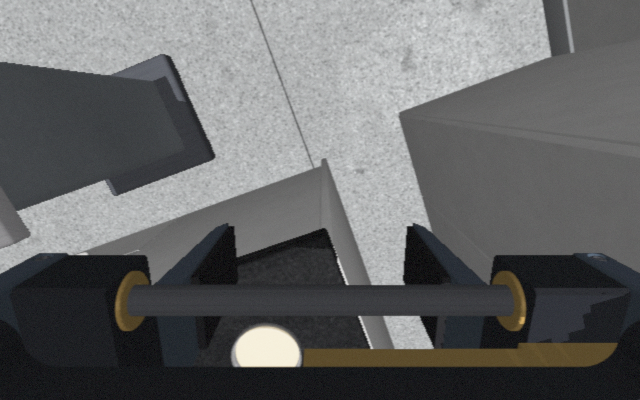

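The side view shows the white bar cap near (312,226), the plug near (298,258), the photometer near (335,186), and three yellow look-alikes. I'll zoom in on these.

```bash
cat > h.py <<'E'
import numpy as np,cv2
from workcell import env
def ray(n,u,v,p=None):
    p=p or env.camera_params(n);f=200/np.tan(np.radians(p["fov_y"]/2));T=np.array(p["pose"])
    return T[:3,3],T[:3,:3]@np.array([(u-p["cx"])/f,(v-p["cy"])/f,1])
def onz(n,u,v,z,p=None):
    o,d=ray(n,u,v,p);return o+d*(z-o[2])/d[2]
def tri(a,b):
    (o1,d1),(o2,d2)=a,b
    A=np.stack([d1,-d2],1);t=np.linalg.lstsq(A,o2-o1,rcond=None)[0]
    x,y=o1+t[0]*d1,o2+t[1]*d2
    return (x+y)/2,np.linalg.norm(x-y)
def proj(n,X,p=None):
    p=p or env.camera_params(n);f=200/np.tan(np.radians(p["fov_y"]/2));T=np.array(p["pose"])
    c=T[:3,:3].T@(np.array(X)-T[:3,3]);return c[:2]/c[2]*f+[p["cx"],p["cy"]]
E
python3 - <<'E'
import cv2,numpy as np
a=cv2.imread("pics/scene0.png")[170:260,210:410];b=cv2.imread("pics/side0.png")[140:280,260:380]
cv2.imwrite("pics/c1.png",cv2.resize(a,None,fx=4,fy=4,interpolation=cv2.INTER_CUBIC))
cv2.imwrite("pics/c2.png",cv2.resize(b,None,fx=4,fy=4,interpolation=cv2.INTER_CUBIC))
from h import *
for n,u,v,z in [("side",312,226,40),("side",298,258,40),("side",329,178,78),("side",336,210,40),("side",299,206,40),("side",289,185,40),("scene",334,207,40),("scene",376,198,40),("scene",265,213,78)]: print(n,u,v,onz(n,u,v,z).round())
E
```

```text
side 312 226 [ 491. -121.   40.]
side 298 258 [ 454. -271.   40.]
side 329 178 [547.  98.  78.]
side 336 210 [568. -37.  40.]
side 299 206 [446. -12.  40.]
side 289 185 [406. 116.  40.]
scene 334 207 [ 483. -107.   40.]
scene 376 198 [ 442. -255.   40.]
scene 265 213 [527. 124.  78.]
```

View pics/c1.png

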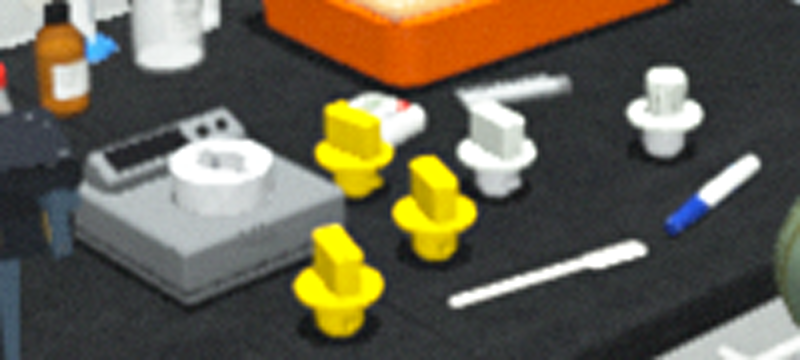

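View pics/c2.png

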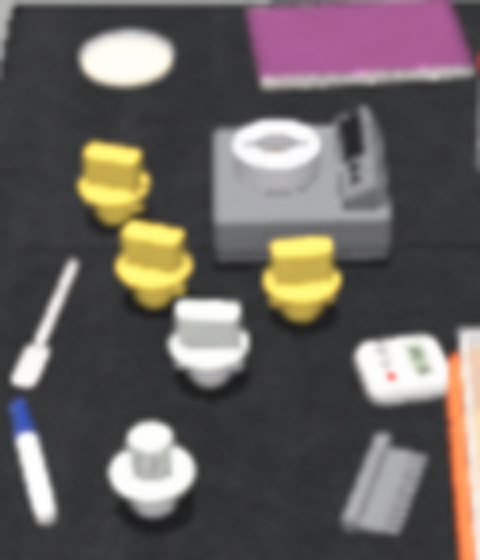

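drive_tool:
  motion:
    - [[0.0145,-0.0325,0],[0,0,0.0175]]
    - [[0.0145,-0.0325,0],[0,0,0.0175]]
    - [[0.0145,-0.0325,0],[0,0,0.0175]]
    - [[0.0145,-0.0325,0],[0,0,0.0175]]
    - [[0.0145,-0.0325,0],[0,0,0.0175]]
    - [[0.0145,-0.0325,0],[0,0,0.0175]]
    - [[0.0145,-0.0325,0],[0,0,0.0175]]
    - [[0.0145,-0.0325,0],[0,0,0.0175]]
    - [[0.0145,-0.0325,0],[0,0,0.0175]]
    - [[0.0145,-0.0325,0],[0,0,0.0175]]
  claw: 1

```text
time_s: 0.98
ee_pos: [341.7, 213.7, 213.9]
ee_rot: [180.0, -0.0, 80.1]
force: [0.2, -0.1, -0.8]
gripper_width: 90.9
```

drive_tool:
  motion:
    - [[0.0145,-0.0325,0],[0,0,0.0175]]
    - [[0.0145,-0.0325,0],[0,0,0.0175]]
    - [[0.0145,-0.0325,0],[0,0,0.0175]]
    - [[0.0145,-0.0325,0],[0,0,0.0175]]
    - [[0.0145,-0.0325,0],[0,0,0.0175]]
    - [[0.0145,-0.0325,0],[0,0,0.0175]]
    - [[0.0145,-0.0325,0],[0,0,0.0175]]
    - [[0.0145,-0.0325,0],[0,0,0.0175]]
    - [[0.0145,-0.0325,0],[0,0,0.0175]]
    - [[0,0,0],[0,0,0]]

```text
time_s: 1.82
ee_pos: [474.4, -82.1, 213.6]
ee_rot: [179.9, 0.2, 88.8]
force: [1.2, 0.0, 0.9]
gripper_width: 91.3
```

Run:
```python
from h import *
s=env.state();print(s["time_s"],s["ee_pos"],s["ee_rot"])
np.save("w1.npy",env.camera_params("wrist"),allow_pickle=True)
cv2.imwrite("pics/wrist1.png",env.grab_frame("wrist")[:,:,::-1])
cv2.imwrite("pics/scene1.png",env.grab_frame("scene")[:,:,::-1])
```

```text
1.8167 [474.40640842 -82.09143294 213.6428757 ] [1.79897492e+02 1.57792089e-01 8.88272146e+01]
```

View pics/wrist1.png

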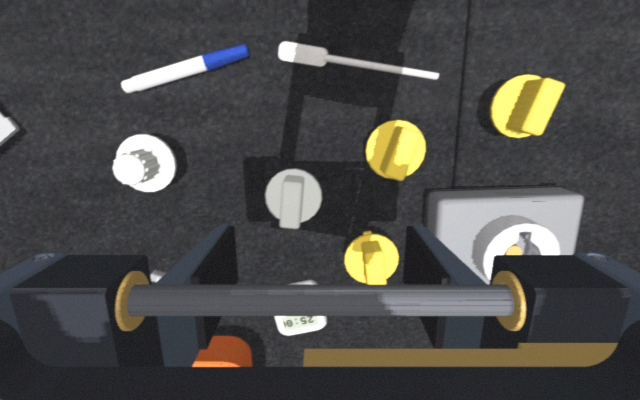

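The wrist view shows the grey-lit cap at about (292,197), its bar nearly vertical in the image and so along world x. The socket is at about (515,250), partly hidden by the finger. I'll zoom in on both.

Run:
```python
from h import *
a=cv2.imread("pics/wrist1.png")
cv2.imwrite("pics/c3.png",np.hstack([cv2.resize(a[160:240,250:340],None,fx=4.4,fy=4.4,interpolation=cv2.INTER_CUBIC),cv2.resize(a[200:280,470:560],None,fx=4.4,fy=4.4,interpolation=cv2.INTER_CUBIC)]))
p=np.load("w1.npy",allow_pickle=True).item()
hsv=cv2.cvtColor(a,cv2.COLOR_BGR2HSV)
m=((hsv[...,2]>75)&(hsv[...,1]<60)).astype(np.uint8); m[:,:250]=0;m[:,340:]=0;m[:160]=0;m[240:]=0
n,l,st,c=cv2.connectedComponentsWithStats(m);print(st[1:])
for u,v,z in [(291,196,35),(291,202,68)]: print(onz("wrist",u,v,z,p))
```

```text
[[ 264  168   59   62 2676]
 [ 258  229    2    3    4]
 [ 296  232    1    1    1]
 [ 277  235    2    1    2]
 [ 293  234    1    1    1]
 [ 311  237    2    3    3]]
[ 488.86966943 -114.23084862   35.        ]
[ 485.87225793 -111.30307964   68.        ]
```

View pics/c3.png

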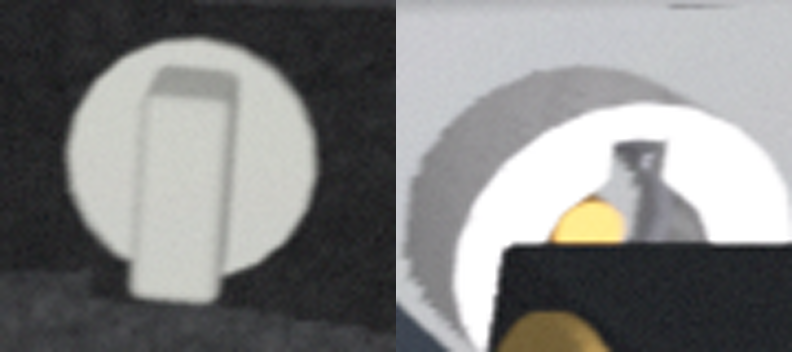

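Run:
```python
from h import *
p=np.load("w1.npy",allow_pickle=True).item()
q=lambda x,y,z:onz("wrist",250+x/4.4,160+y/4.4,z,p)
A=q(187.5,97,68);B=q(172,299.5,68);print(A,B,(A+B)/2,np.linalg.norm(B-A),np.degrees(np.arctan2(*(B-A)[1::-1])))
L=(q(147,96,68)+q(130,297,68))/2;R=(q(228,98,68)+q(214,302,68))/2;print("thick",np.linalg.norm(L-R))
print("flange",onz("wrist",293.6,197.3,35,p),onz("wrist",265,197.3,35,p)-onz("wrist",322.3,197.3,35,p))
# slot -x end in collar, top plane z=78: crop2 offset 470,200
k=lambda x,y:onz("wrist",470+x/4.4,200+y/4.4,78,p)
print("slot end",k(612-396,142),k(666-396,142))
```

```text
[ 466.20809926 -108.92686403   68.        ] [ 512.59676827 -114.33593377   68.        ] [ 489.40243376 -111.6313989    68.        ] 46.702961886376436 -6.650840521128931
thick 18.133657535630107
flange [ 490.34808367 -111.53579267   35.        ] [ -1.11354031 -60.74682157   0.        ]
slot end [517.08245625 106.43162075  78.        ] [517.29296544 118.13766904  78.        ]
```

Run:
```python
from h import *
s=env.state();print(s["time_s"],s["ee_pos"],s["ee_rot"])
```

```text
1.9167 [471.85094658 -77.86836983 213.41075832] [-1.79915012e+02 -4.68551113e-02  8.89003482e+01]
```

drive_tool:
  motion:
    - [[0.003,-0.0057,-0.01],[0,0,-0.0155]]
    - [[0.003,-0.0057,-0.01],[0,0,-0.0155]]
    - [[0.003,-0.0057,-0.01],[0,0,-0.0155]]
    - [[0.003,-0.0057,-0.01],[0,0,-0.0155]]
    - [[0.003,-0.0057,-0.01],[0,0,-0.0155]]
    - [[0.003,-0.006,-0.01],[0,0,-0.0155]]
    - [[0,0,0],[0,0,0]]
    - [[0,0,0],[0,0,0]]
    - [[0,0,0],[0,0,0]]
    - [[0,0,0],[0,0,0]]

```text
time_s: 2.75
ee_pos: [490.3, -111.6, 154.5]
ee_rot: [179.9, -0.0, 83.7]
force: [-0.1, 1.1, 0.2]
gripper_width: 91.0
```

Run:
```python
from h import *
s=env.state();print(s["time_s"],s["ee_pos"],s["ee_rot"])
np.save("w2.npy",env.camera_params("wrist"),allow_pickle=True)
a=env.grab_frame("wrist")[:,:,::-1]
cv2.imwrite("pics/wrist2.png",a)
cv2.imwrite("pics/c4.png",cv2.resize(a[150:300,240:400],None,fx=4,fy=4,interpolation=cv2.INTER_CUBIC))
```

```text
2.75 [ 490.30792579 -111.58661857  154.49079802] [ 1.79940976e+02 -8.64330476e-04  8.37456567e+01]
```

View pics/c4.png

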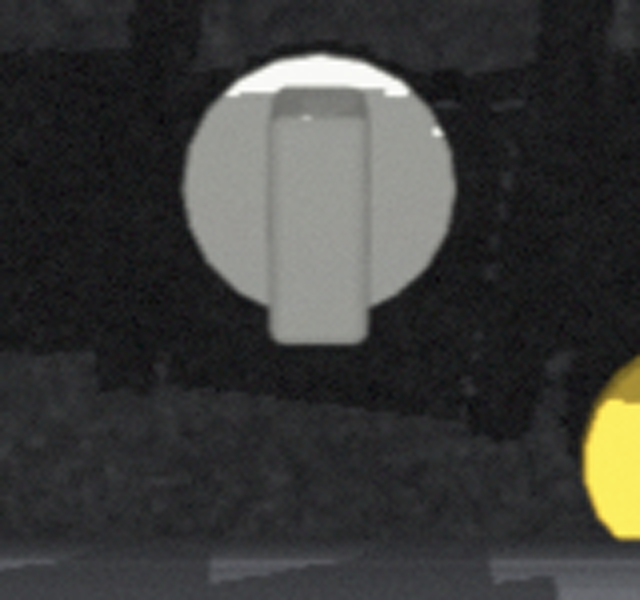

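Run:
```python
from h import *
p=np.load("w2.npy",allow_pickle=True).item()
print(onz("wrist",240+319/4,150+117/4,68,p),onz("wrist",240+319/4,150+344/4,68,p),onz("wrist",320,150+188/4,35,p))
```

```text
[ 466.79585484 -109.94777719   68.        ] [ 513.29918773 -114.99954243   68.        ] [ 489.94882012 -112.28388106   35.        ]
```

drive_tool:
  motion:
    - [[0,0,-0.0145],[0,0,0]]
    - [[0,0,-0.0145],[0,0,0]]
    - [[0,0,-0.0145],[0,0,0]]
    - [[0,0,-0.0145],[0,0,0]]
    - [[0,0,-0.0145],[0,0,0]]
    - [[0,0,-0.0145],[0,0,0]]
    - [[0,0,-0.0145],[0,0,0]]
    - [[0,0,-0.013],[0,0,0]]
    - [[0,0,0],[0,0,0]]
    - [[0,0,0],[0,0,0]]

```text
time_s: 3.63
ee_pos: [490.0, -111.5, 39.6]
ee_rot: [-180.0, -0.0, 83.8]
force: [0.7, -0.9, -0.3]
gripper_width: 91.2
```

drive_tool:
  motion:
    - [[0,0,0],[0,0,0]]
    - [[0,0,0],[0,0,0]]
    - [[0,0,0],[0,0,0]]
    - [[0,0,0],[0,0,0]]
    - [[0,0,0],[0,0,0]]
    - [[0,0,0],[0,0,0]]
    - [[0,0,0],[0,0,0]]
    - [[0,0,0],[0,0,0]]
    - [[0,0,0],[0,0,0]]
    - [[0,0,0],[0,0,0]]
  claw: 0
  force: 50

```text
time_s: 4.47
ee_pos: [490.0, -111.6, 39.4]
ee_rot: [-180.0, -0.0, 83.7]
force: [-0.2, -1.0, -0.0]
gripper_width: 27.5
```

drive_tool:
  motion:
    - [[0,0,0],[0,0,0]]
    - [[0,0,0],[0,0,0]]
    - [[0,0,0.01],[0,0,0]]
    - [[0,0,0.02],[0,0,0]]
    - [[0,0,0.02],[0,0,0]]
    - [[0,0,0.02],[0,0,0]]
    - [[0,0,0.02],[0,0,0]]
    - [[0,0,0.02],[0,0,0]]
    - [[0,0,0.02],[0,0,0]]
    - [[0,0,0.02],[0,0,0]]

```text
time_s: 5.3
ee_pos: [489.7, -111.5, 191.1]
ee_rot: [180.0, -0.0, 83.7]
force: [0.6, -0.3, -1.1]
gripper_width: 19.6
```

drive_tool:
  motion:
    - [[0.008,0.016,0.002],[0,0,0.0138]]
    - [[0.008,0.016,0.002],[0,0,0.0138]]
    - [[0.008,0.016,0.002],[0,0,0.0138]]
    - [[0.008,0.016,0.002],[0,0,0.0138]]
    - [[0.008,0.016,0.002],[0,0,0.0138]]
    - [[0.008,0.016,0.002],[0,0,0.0138]]
    - [[0.008,0.016,0.002],[0,0,0.0138]]
    - [[0.008,0.016,0.002],[0,0,0.0138]]
    - [[0,0,0],[0,0,0]]
    - [[0,0,0],[0,0,0]]

```text
time_s: 6.13
ee_pos: [553.9, 16.8, 205.8]
ee_rot: [-180.0, 0.0, 90.1]
force: [-0.5, -0.2, -1.0]
gripper_width: 19.6
```

Run:
```python
from h import *
env.grab_frame("side");env.grab_frame("side")
s=env.state();print(s["time_s"],s["ee_pos"],s["ee_rot"],s["force"])
np.save("w3.npy",env.camera_params("wrist"),allow_pickle=True)
a=env.grab_frame("wrist")[:,:,::-1]
cv2.imwrite("pics/wrist3.png",a)
```

```text
6.2333 [553.39424708  15.87336589 205.56904952] [-1.79958733e+02  2.41313797e-02  9.00485064e+01] [-0.85237251  0.39162185 -1.02565686]
```

View pics/wrist3.png

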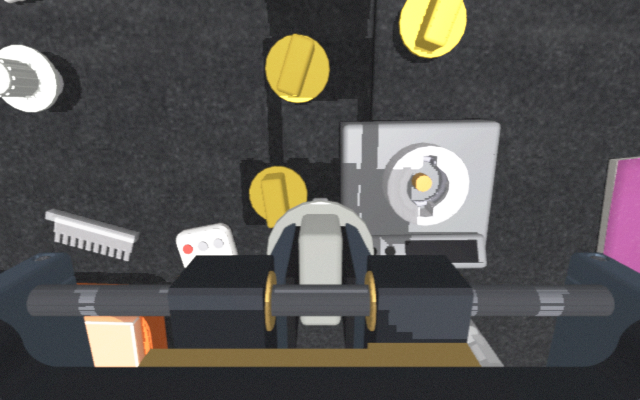

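Now the whole socket shows at about (428,186), with slots at the top (431,160) and bottom (427,211). The cap is held centrally in the fingers.

Run:
```python
from h import *
a=cv2.imread("pics/wrist3.png");p=np.load("w3.npy",allow_pickle=True).item()
c=cv2.resize(a[140:232,380:480],None,fx=6,fy=6,interpolation=cv2.INTER_CUBIC)
cv2.imwrite("pics/c5.png",c)
g=a.min(2);m=(g>225).astype(np.uint8)
n,l,st,ce=cv2.connectedComponentsWithStats(m)
for i in range(1,n):
    if st[i,4]>500 and 380<ce[i,0]<480:
        mm=(l==i).astype(np.uint8)
        cs,h=cv2.findContours(mm,cv2.RETR_CCOMP,cv2.CHAIN_APPROX_NONE)
        for k in cs:
            if len(k)>40:
                W=np.array([onz("wrist",u,v,78,p)[:2] for u,v in k[:,0]+0.0],np.float32)
                print(len(k),cv2.boundingRect(k),"circ",cv2.minEnclosingCircle(W),cv2.minAreaRect(W))
                if len(k)<200 : 
                    pass
```

```text
308 (393, 146, 77, 80) circ ((545.2427978515625, 111.81967163085938), 36.70028305053711) ((541.7844848632812, 118.57759857177734), (72.70635223388672, 58.04375076293945), 26.23485565185547)
```

View pics/c5.png

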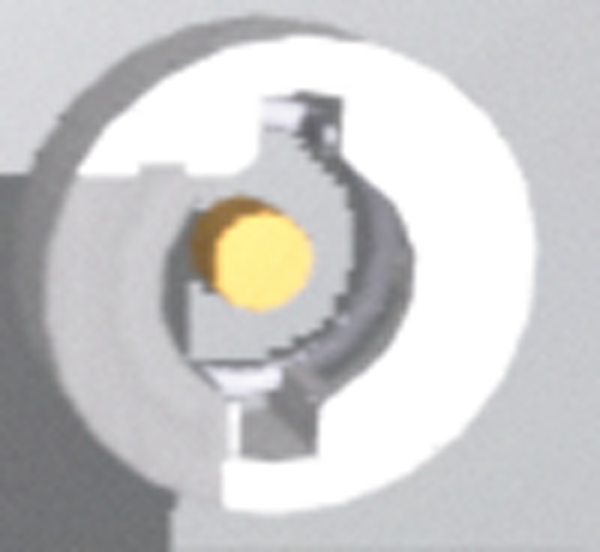

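```bash
python3 - <<'E'
from h import *
p=np.load("w3.npy",allow_pickle=True).item()
k=lambda x,y:onz("wrist",380+(x+.5)/6-.5,140+(y+.5)/6-.5,78,p)[:2]
A=k(302,96);B=k(280,457);print(A,B,(A+B)/2,B-A,np.degrees(np.arctan2(*(B-A)[::-1])))
L=k(44,275),k(537,260),k(300,35),k(285,513);print(L,(L[0]+L[1])/2,(L[2]+L[3])/2)
# pin top z=64 ; box edges yaw
print("pin",onz("wrist",380+262/6-.5,140+262/6-.5,64,p))
k2=lambda u,v,z=50:onz("wrist",u,v,z,p)[:2]
d=k2(498,122)-k2(342,124);print("box back edge",np.degrees(np.arctan2(d[1],d[0]))-90,d)
# held cap: bar and flange in image
s=env.state();z=s["ee_pos"][2]
print(z)
E
python3 -c "
import cv2;a=cv2.imread('pics/wrist3.png');cv2.imwrite('pics/c6.png',cv2.resize(a[190:340,250:390],None,fx=4,fy=4,interpolation=cv2.INTER_CUBIC))"
```

```text
[517.29741647 111.18092534] [572.6777437  112.86251003] [544.98758008 112.02171768] [55.38032723  1.6815847 ] 1.7392116780543465
(array([544.14823424,  75.12205296]), array([541.68660474, 148.40046973]), array([508.47175474, 110.08728269]), array([581.77968928, 114.43711225])) [542.91741949 111.76126135] [545.12572201 112.26219747]
pin [545.24027695 111.72311155  64.        ]
box back edge 0.8416569312519329 [ -2.13133733 145.0803115 ]
205.53094976478164
```

View pics/c6.png

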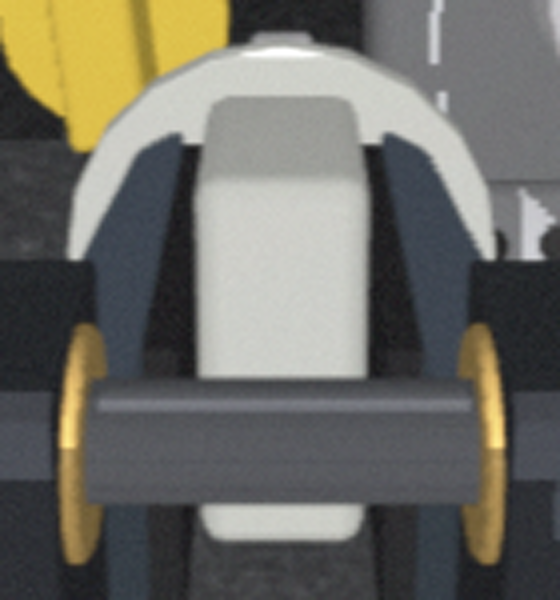

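Run:
```python
from h import *
p=np.load("w3.npy",allow_pickle=True).item()
z=205.57+28.5
for u,v in [(320.5,234.6),(320.7,323.5)]: print(onz("wrist",u,v,z,p))
# flange: sides at rows; top edge v=190+46/4
print(onz("wrist",320.5,201.5,z-33,p))
```

```text
[529.55953665  15.53688567 234.07      ]
[575.48286424  15.74607897 234.07      ]
[523.74854839  15.53749662 201.07      ]
```

drive_tool:
  motion:
    - [[-0.001,0.012,-0.004],[0,0,0.0025]]
    - [[-0.001,0.012,-0.006],[0,0,0.0025]]
    - [[-0.001,0.012,-0.008],[0,0,0.0025]]
    - [[-0.001,0.012,-0.01],[0,0,0.0025]]
    - [[-0.001,0.012,-0.01],[0,0,0.0025]]
    - [[-0.001,0.012,-0.01],[0,0,0.0025]]
    - [[-0.001,0.012,-0.01],[0,0,0.0025]]
    - [[-0.001,0.012,-0.01],[0,0,0.0025]]
    - [[0,0,0],[0,0,0]]
    - [[0,0,0],[0,0,0]]

```text
time_s: 7.12
ee_pos: [545.6, 113.0, 136.6]
ee_rot: [-179.9, 0.0, 91.3]
force: [0.5, -0.0, -1.2]
gripper_width: 19.9
```

Run:
```python
from h import *
env.grab_frame("side");b=env.grab_frame("scene")[:,:,::-1]
s=env.state();print(s["time_s"],s["ee_pos"],s["ee_rot"],s["force"])
np.save("w4.npy",env.camera_params("wrist"),allow_pickle=True)
a=env.grab_frame("wrist")[:,:,::-1]
cv2.imwrite("pics/wrist4.png",a)
cv2.imwrite("pics/c7.png",cv2.resize(b[130:270,190:340],None,fx=4,fy=4,interpolation=cv2.INTER_CUBIC))
```

```text
7.2167 [546.44542253 112.25327917 137.80369494] [1.79950711e+02 1.32827071e-02 9.12183043e+01] [-0.12258755  0.00275756 -0.68040865]
```

View pics/c7.png

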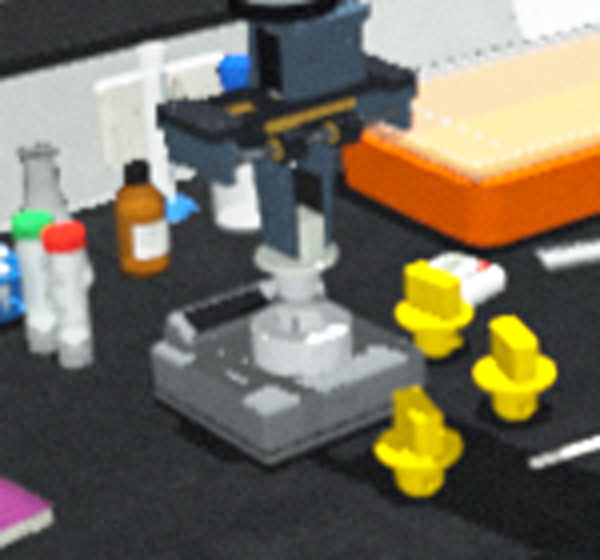

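View pics/wrist4.png

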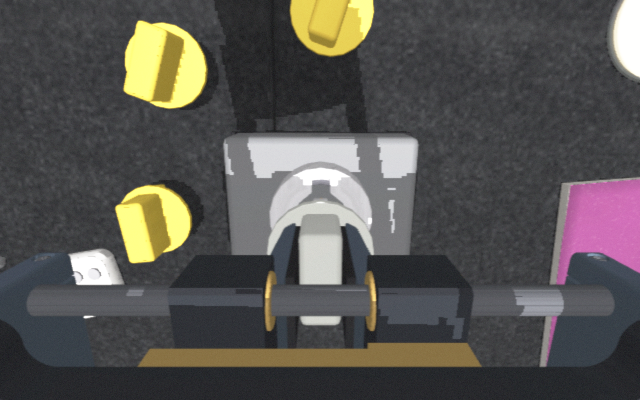

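drive_tool:
  motion:
    - [[-0.0005,0,-0.004],[0,0,0]]
    - [[0,0,-0.005],[0,0,0]]
    - [[0,0,-0.005],[0,0,0]]
    - [[0,0,-0.005],[0,0,0]]
    - [[0,0,-0.004],[0,0,0]]
    - [[0,0,-0.003],[0,0,0]]
    - [[0,0,-0.002],[0,0,0]]
    - [[0,0,-0.002],[0,0,0]]
    - [[0,0,0],[0,0,0]]
    - [[0,0,0],[0,0,0]]

```text
time_s: 8.1
ee_pos: [545.6, 112.4, 107.5]
ee_rot: [180.0, -0.0, 91.2]
force: [0.5, 0.2, -0.9]
gripper_width: 19.8
```

Run:
```python
from h import *
s=env.state();print(s["time_s"],s["ee_pos"],s["ee_rot"],s["force"],s["torque"])
```

```text
8.1 [545.55638514 112.42093417 107.4671393 ] [ 1.79998949e+02 -4.83906653e-03  9.12134212e+01] [ 0.54201299  0.22032338 -0.92272116] [0.04351534 0.03916775 0.01438174]
```

drive_tool:
  motion:
    - [[0,0,-0.0015],[0,0,0]]
    - [[0,0,-0.0015],[0,0,0]]
    - [[0,0,-0.0015],[0,0,0]]
    - [[0,0,-0.0015],[0,0,0]]
    - [[0,0,-0.0015],[0,0,0]]
    - [[0,0,-0.0015],[0,0,0]]
    - [[0,0,-0.001],[0,0,0]]
    - [[0,0,0],[0,0,0]]
    - [[0,0,0],[0,0,0]]
    - [[0,0,0],[0,0,0]]

```text
time_s: 8.93
ee_pos: [545.6, 112.4, 97.7]
ee_rot: [180.0, -0.0, 91.2]
force: [-1.4, -0.1, 3.7]
gripper_width: 19.9
```

Run:
```python
from h import *
s=env.state();print(s["time_s"],s["ee_pos"],s["ee_rot"],s["force"],s["torque"])
```

```text
8.9333 [545.63949802 112.42257274  97.70949279] [ 1.79978530e+02 -9.47548769e-03  9.12087992e+01] [-1.38602163 -0.12171458  3.66429116] [0.01106829 0.18618377 0.05969911]
```

Fz is about 4.6 N net, which is pin spring only, so the lugs are through the plate. I'll press on.

drive_tool:
  motion:
    - [[0,0,-0.0015],[0,0,0]]
    - [[0,0,-0.0015],[0,0,0]]
    - [[0,0,-0.0015],[0,0,0]]
    - [[0,0,-0.0015],[0,0,0]]
    - [[0,0,-0.001],[0,0,0]]
    - [[0,0,-0.001],[0,0,0]]
    - [[0,0,-0.0005],[0,0,0]]
    - [[0,0,0],[0,0,0]]
    - [[0,0,0],[0,0,0]]
    - [[0,0,0],[0,0,0]]

```text
time_s: 9.77
ee_pos: [545.7, 112.4, 89.4]
ee_rot: [180.0, -0.0, 91.2]
force: [-2.4, 0.6, 6.4]
gripper_width: 19.8
```

Run:
```python
from h import *
s=env.state();print(s["time_s"],s["ee_pos"],s["ee_rot"],s["force"],s["torque"])
b=env.grab_frame("scene")[:,:,::-1];c=env.grab_frame("side")[:,:,::-1]
cv2.imwrite("pics/c8.png",np.hstack([cv2.resize(b[150:250,200:300],None,fx=4,fy=4,interpolation=cv2.INTER_CUBIC),cv2.resize(c[140:240,290:390],None,fx=4,fy=4,interpolation=cv2.INTER_CUBIC)]))
```

```text
9.7667 [545.67570425 112.39958204  89.37705755] [ 1.79971410e+02 -8.03423718e-03  9.12104015e+01] [-2.40542745  0.60883271  6.44612085] [-0.02696639  0.36167742  0.02749043]
```

View pics/c8.png

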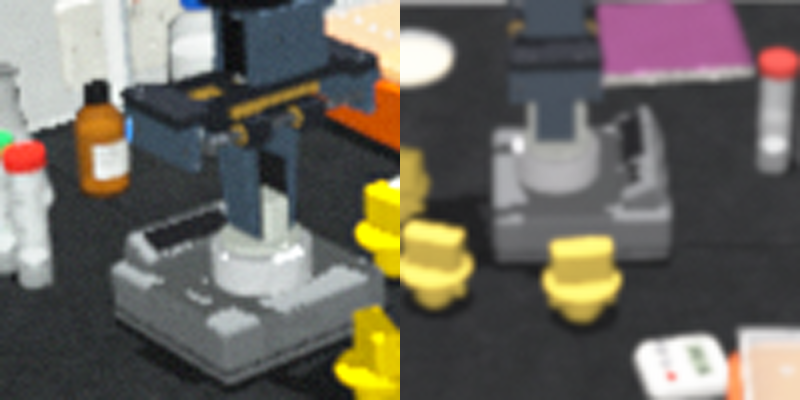

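The flange now sits just above the collar. Net force is about 7.4 N, just short of flush, so I'll press a little further until the force rises.

drive_tool:
  motion:
    - [[0,0,-0.0005],[0,0,0]]
    - [[0,0,-0.0005],[0,0,0]]
    - [[0,0,-0.0005],[0,0,0]]
    - [[0,0,-0.0005],[0,0,0]]
    - [[0,0,0],[0,0,0]]
    - [[0,0,0],[0,0,0]]
    - [[0,0,0],[0,0,0]]
    - [[0,0,0],[0,0,0]]
    - [[0,0,0],[0,0,0]]
    - [[0,0,0],[0,0,0]]

```text
time_s: 10.7
ee_pos: [545.7, 112.4, 89.3]
ee_rot: [179.9, -0.0, 91.2]
force: [-4.7, -1.1, 19.6]
gripper_width: 19.8
```

Run:
```python
from h import *
s=env.state();print(s["time_s"],s["ee_pos"],s["ee_rot"],s["force"],s["torque"])
```

```text
10.7 [545.67833528 112.4255631   89.32408363] [ 1.79925306e+02 -1.65176166e-02  9.12116182e+01] [-4.74786531 -1.08473393 19.60728977] [-0.14949128  1.0896772  -0.02870278]
```

drive_tool:
  motion:
    - [[-0.0005,0,0],[0,0,-0.03]]
    - [[0,0,0],[0,0,-0.06]]
    - [[0,0,0],[0,0,-0.07]]
    - [[0,0,0],[0,0,-0.07]]
    - [[0,0,0],[0,0,-0.07]]
    - [[0,0,0],[0,0,-0.07]]
    - [[0,0,0],[0,0,-0.07]]
    - [[0,0,0],[0,0,-0.07]]
    - [[0,0,0],[0,0,-0.07]]
    - [[0,0,0],[0,0,-0.07]]

```text
time_s: 11.53
ee_pos: [546.4, 113.0, 89.4]
ee_rot: [179.8, -0.2, 53.8]
force: [-2.6, 1.2, 15.8]
gripper_width: 19.7
```

Run:
```python
from h import *
s=env.state();print(s["time_s"],s["ee_pos"],s["ee_rot"],s["force"],s["torque"])
```

```text
11.5333 [546.44770496 112.97766298  89.36012371] [179.84710813  -0.20272771  53.79615931] [-2.59886419  1.16267796 15.82018151] [0.09227883 0.51407121 0.19422222]
```

drive_tool:
  motion:
    - [[0,0,0],[0,0,-0.08]]
    - [[0,0,0],[0,0,-0.08]]
    - [[0,0,0],[0,0,-0.08]]
    - [[0,0,0],[0,0,-0.08]]
    - [[0,0,0],[0,0,-0.08]]
    - [[0,0,0],[0,0,-0.08]]
    - [[0,0,0],[0,0,-0.08]]
    - [[0,0,0],[0,0,-0.08]]
    - [[0,0,0],[0,0,-0.06]]
    - [[0,0,0],[0,0,-0.03]]

```text
time_s: 12.37
ee_pos: [547.0, 113.3, 89.4]
ee_rot: [-180.0, -0.3, 12.0]
force: [-1.6, 0.5, 15.4]
gripper_width: 19.9
```

Run:
```python
from h import *
s=env.state();print(s["time_s"],s["ee_pos"],s["ee_rot"],s["force"],s["torque"],s["qpos"])
```

```text
12.3667 [546.97909762 113.26332414  89.36730538] [-179.97123814   -0.32472953   12.03463577] [-1.61531588  0.53870865 15.37676436] [0.15804691 0.38417154 0.26432499] [ 1.04967376e+01  2.28710638e+01  1.02256183e+02  4.59932349e-02
  5.45489217e+01 -1.56455023e+00]
```

drive_tool:
  motion:
    - [[-0.0003,-0.0002,0],[0,0,-0.02]]
    - [[-0.0003,-0.0002,0],[0,0,-0.02]]
    - [[-0.0003,-0.0002,0],[0,0,-0.02]]
    - [[0,0,0],[0,0,-0.02]]
    - [[0,0,0],[0,0,-0.02]]
    - [[0,0,0],[0,0,0]]
    - [[0,0,0],[0,0,0]]
    - [[0,0,0],[0,0,0]]
    - [[0,0,0],[0,0,0]]
    - [[0,0,0],[0,0,0]]

```text
time_s: 13.2
ee_pos: [547.1, 113.1, 89.4]
ee_rot: [-179.9, -0.5, 6.6]
force: [0.8, 3.1, 14.2]
gripper_width: 20.1
```

Run:
```python
from h import *
s=env.state();print(s["time_s"],s["ee_pos"],s["ee_rot"],s["force"],s["torque"])
np.save("w5.npy",env.camera_params("wrist"),allow_pickle=True)
a=env.grab_frame("wrist")[:,:,::-1];cv2.imwrite("pics/wrist5.png",a)
```

```text
13.2 [547.0967245  113.1184424   89.37101008] [-179.94940513   -0.45434849    6.63325757] [ 0.83919028  3.13594308 14.16488058] [ 0.49921329 -0.00343047  1.16636204]
```

View pics/wrist5.png

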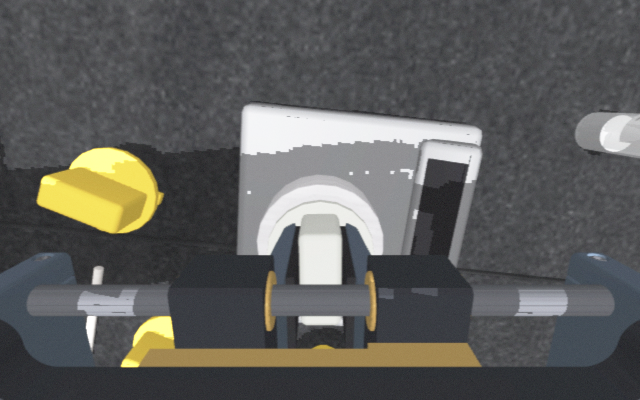

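Torque about z jumped to 1.17 N m at yaw 6.6°, so the cap is on its stop. The bar is still aligned between the fingers. I'll add a little push and check that it holds steady.

drive_tool:
  motion:
    - [[0,0,-0.0003],[0,0,0]]
    - [[0,0,0],[0,0,0]]
    - [[0,0,0],[0,0,0]]
    - [[0,0,0],[0,0,0]]
    - [[0,0,0],[0,0,0]]
    - [[0,0,0],[0,0,0]]
    - [[0,0,0],[0,0,0]]
    - [[0,0,0],[0,0,0]]
    - [[0,0,0],[0,0,0]]
    - [[0,0,0],[0,0,0]]

```text
time_s: 14.08
ee_pos: [547.1, 113.1, 89.4]
ee_rot: [-180.0, -0.5, 6.6]
force: [-0.4, 3.2, 15.1]
gripper_width: 19.5
```

Run:
```python
from h import *
s=env.state();print(s["time_s"],s["ee_pos"],s["ee_rot"],s["force"],s["torque"],s["gripper_width"])
b=env.grab_frame("scene")[:,:,::-1];c=env.grab_frame("side")[:,:,::-1]
cv2.imwrite("pics/c9.png",np.hstack([cv2.resize(b[150:250,200:300],None,fx=4,fy=4,interpolation=cv2.INTER_CUBIC),cv2.resize(c[140:240,290:390],None,fx=4,fy=4,interpolation=cv2.INTER_CUBIC)]))
s=env.state();print(s["time_s"],s["ee_pos"],s["ee_rot"],s["force"],s["torque"])
# stop geometry: bar edges in wrist5, bar axis yaw
p=np.load("w5.npy",allow_pickle=True).item()
d=onz("wrist",481,129,50,p)-onz("wrist",246,104,50,p);print("box -y.. edge dir",np.degrees(np.arctan2(d[1],d[0])),d)
```

```text
14.0833 [547.10194859 113.09206151  89.37187594] [-179.95142615   -0.46163564    6.63339755] [-0.35228139  3.15527804 15.09455515] [0.43049737 0.10060224 1.14098157] 19.50304898550665
14.1833 [547.11145176 113.08930145  89.35886054] [-179.94894896   -0.46181229    6.6313613 ] [-0.54182522  2.06169324 14.60673116] [0.51302917 0.19981251 1.12866733]
box -y.. edge dir 0.8163488198115368 [141.73083128   2.01951396   0.        ]
```

View pics/c9.png

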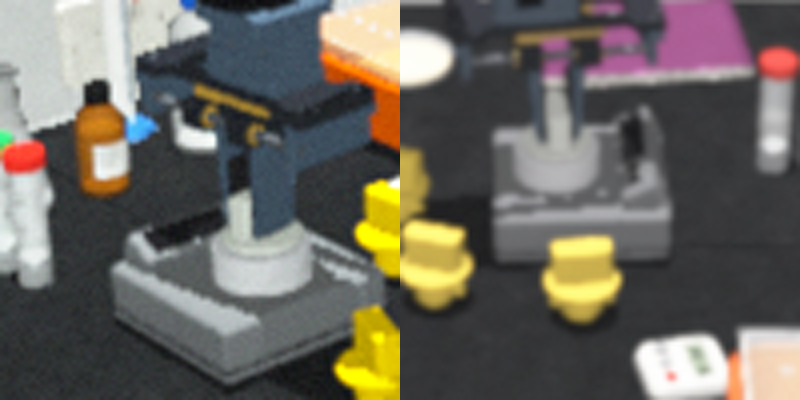

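Run:
```python
from h import *
print(env.job_done()); print(env.state()["time_s"])
```

```text
the job is handed in; nothing more can be done
None
the job is handed in; nothing more can be done
```

I gripped the white reference cap, lowered its lugs through the socket slots and pressed it to the floor. Holding it down, I turned it clockwise by about 84.5° to its stop. I then handed it in at about 14.2 s, still gripped at 50 N; no verdict was reported.

**Pressed home:** The TCP bottomed at z = 89.3 mm, where the upward force jumped from 6 N to about 20 N. It held at 89.4 mm with about 15 N at hand-in. The side pictures show the flange resting just above the collar.

**Turned to the stop:** The torque about the vertical rose sharply from 0.26 to about 1.15 N m. The tool yaw of 6.6° agrees to within about 2° with the stop I worked out from the photometer's heading (about 8.3°). The last readings were steady.

**Small disagreements:** During the turn the tool drifted about 1.7 mm sideways from the measured socket axis (547.1, 113.1 against 545.1, 112.0 at the end). A 1 mm correction did not remove it. It should be within the 4 mm limit, because the hole lets the barrel move only about 2 mm. The tool tilted by about 0.5°.

I had no direct reading of the pin or shutter; both are inferred from force and height. I saw no contact with the dust plug or the bystander items during the work, but I did not measure their final positions.

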